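# Flip the shared lid of a twin topping station

### The arm

A 6-joint arm with a two-finger parallel gripper is mounted at the origin on the work surface. World frame = base frame: x ahead of the robot, y to its left, z up, the work surface at z = 0. Lengths are in m, angles in rad, forces in N, time in s.
With the tool pointing down it reaches from about 0.25 to 0.85 m from the base axis. Payload 12.5 kg.
Tool frame: the origin (TCP) lies midway between the tips of the shut fingers; the grasp point (between the pads) lies 19 mm behind it; z points along the fingers, y is the direction in which the jaws open and shut (so a half turn about z gives the same grasp; the last joint's range is limited). The gripper opens to 93 mm and grips with 3 to 60 N. Pads are 15 mm wide; open, the fingers measure 128 mm over their backs; the gripper's body (75 mm by 188 mm) begins 65 mm behind the grasp point.
Start: joints at [1.124, 0.351, 1.652, -0, 1.139, -0.085], TCP at [0.195, 0.514, 0.183] pointing down, gripper open.
Joint ranges: [-2.75, 2.75], [-0.79, 2.1], [0.01, 2.65], [-1.57, 4.71], [0.07, 3.14], [-2.87, 2.87]. Speed limits (rad/s): [2.22, 2.22, 2.79, 3.14, 3.14, 3.14].

### API

Orientations are given as a unit quaternion [x, y, z, w].
In Python, from station import env gives the robot as it stands.
- The arm moves only by the shell command python3 -m inch 'ROWS' [OPENING] [FORCE]. ROWS is JSON, a list of rows, each a list of 4 numbers: the shift along the tool's x, y, z in units of 0.5 m (1.0 is 0.5 m), then the turn about the tool's z in units of 2 rad (1.0 is 2 rad). A call has 1 to 5 rows; each row shifts and turns the commanded pose from where the row before left it, along the tool's axes as they then stand; what a row does not reach is not made up. A row lasts 1/10 s, in which the tool goes at most 50 mm and 8.59 degrees, less where a joint would pass 70% of its speed; a pose out of reach is approached as far as the arm can. A call with a number of a shift or a turn outside -1 to 1 is refused whole. A call with a gripper value outside its range is refused whole. OPENING is the opening, from -1 (shut) to 1 (fully open), set as the call begins (- or left out, the last holds). The fingers move at their own pace and stop on an object; FORCE is the grip in N (left out, the last holds). Time passes only in rows, so rows that do not move let the fingers close. It gives the time, the measured TCP pose, the force and the opening at its end, in the units of the state.
- env.state(): the state, without advancing time (a new reading comes with each control period).
- env.read_camera(name): name is "scene" or "top" or "wrist"; returns a dict with "img" (400x640x3 uint8, blue, green, red), "camera_matrix" (3x3 intrinsics, pixels), "k1" (the pictures are not rectified: a ray, as slopes to the right and down, at radius r is drawn at 1 + k1 r^2 times it, then the intrinsics apply), "rvec" (rotation vector, rad) and "tvec" (3), from world to camera coordinates, as OpenCV has them; the wrist camera has in their place "hand_eye" (4x4, takes a point from camera to tool coordinates, whose origin is the TCP and whose axes are the flange's). Camera axes: x right, y down, z forward; pixel columns grow to the right and rows downward; lengths in m; the calibration is good to about 2 mm. A picture is of the moment at which its call begins: read the wrist's pose just before it. There is no depth.
- env.hand_in(): hands the job in, once; it reports no verdict.
The state is a dict: "t": time; "joints": joint angles; "qvel": joint speeds; "joint_torque": joint torques, N m; "tool_pos": TCP position; "tool_rot": TCP orientation; "force": force on the tool from outside, world axes, zero at the start; "wrist_torque": the same for the moment, N m; "width": finger opening in m.
Only numpy, scipy, OpenCV 4.12 (cv2) and the standard library are available. Lean on these libraries where they do the work, as an engineer would, in place of code of your own. Each camera call takes 0.05 s, during which the arm holds its last target.

### The job

The twin steel topping station on the counter has one lid, hinged on the bar between its two pans and left slightly ajar over the right-hand pan as seen from the robot. With the fingertips only, push the lid up by its tab and on over the hinge so that it lies flat and fully down on the left-hand pan, leaving the sauce pots open to hand. Do not pinch the lid or slap it over, and leave the bottle, the cup and the carton where they stand.

Things in the scene. Friction and masses are not known exactly. Their poses are not given: they have to be found in the camera images.
- station: fixed bare steel box 230 mm (its x) by 190 mm (y), 82 mm high, 6 mm walls, split by a middle wall along y into a right pan (its -x side, six capped pots) and a left pan (its +x side, wooden forks), as seen from the robot. Origin: centre of the underside, on the counter. z up. It cannot move in a run; its place and yaw (0.97 to 2.17 rad) vary
- hinge_mid (a point): middle of the lid's hinge axis, 85 mm above the counter over the middle wall; the axis runs along the station's y; axes as the station's
- lid (a joint): lid angle in rad: 0 = flat on the right pan, pi/2 = upright, 3.14 = flat on the left pan (both are hard stops). Starts ajar between 0.12 and 0.45. The hinge is stiff (about 0.25 N m of friction) so the lid stays wherever it is left; 2 to 4 N at the tab moves it
- tab_edge (a point): middle of the outer edge of the lid's finger tab, 138 mm from the hinge axis along the lid, 19 mm above the lid's plane (at joint 0). The tab, 90 mm wide and 30 mm long, starts where the flat lid ends over the pan's outer wall, 115 mm from the axis, and goes on outwards bent up by 40 degrees: a fingertip fits under it outside the wall. Its z axis is the lid's normal, up at joint 0
- lid_mid (a point): middle of the flat of the lid, 60 mm out from the hinge axis. The steel lid is 5 mm thick, 176 mm wide along the hinge, 0.14 to 0.28 kg; its mid plane passes through the hinge axis and it is flat for 115 mm from there. Pressing on its upper and lower face at once is pinching. Axes: at joint 0 the station's, turning with the lid
- squeeze: bystander: loose white squeeze bottle with a yellow cap, 56 mm across, 160 mm high, 0.3 kg; origin at the centre of its base
- cup: bystander: loose white cup, 72 mm across, 85 mm high; origin at the centre of its base
- carton: bystander: loose takeaway carton with a red lid, 89 mm square, 64 mm high; origin at the centre of its base

How it is judged:
At the end, for the whole second after the job is handed in: the lid lies flat on the left pan (joint above 3.07 rad, within about 4 degrees of the stop) and still, and each bystander is within 30 mm of where it started (value of joint lid above 3.07 rad and velocity of joint lid between -0.1 and 0.1 rad/s and distance of each of squeeze, cup, carton from where it was at the start of the episode below 0.03 m); the robot touches nothing.
It fails at once if the lid is pinched: fingers press on both of its faces at once ((contact force between the fingers and lid_c1 above 0.5 N or contact force between the fingers and lid_c2 above 0.5 N) and (contact force between the fingers and lid_c3 above 0.5 N or contact force between the fingers and lid_c4 above 0.5 N)).
It fails at once if the lid is slapped or thrown over (faster than 6 rad/s) (velocity of joint lid above 6 rad/s).
It fails at once if the bottle is lifted, knocked over or moved by more than 30 mm (distance of squeeze from where it was at the start of the episode above 0.03 m or angle between squeeze's own z axis and vertical above 0.35 rad).
It fails at once if the cup is lifted, knocked over or moved by more than 30 mm (distance of cup from where it was at the start of the episode above 0.03 m or angle between cup's own z axis and vertical above 0.35 rad).
It fails at once if the carton is lifted, knocked over or moved by more than 30 mm (distance of carton from where it was at the start of the episode above 0.03 m or angle between carton's own z axis and vertical above 0.35 rad).
It also fails if it takes over 48 s, if anything falls off the work surface, if the arm or the gripper's body presses on something with over 40 N, if the wrist force passes 120 N, or if a joint passes its speed limit or range.

## Working session

There is one attempt and no reset: what is moved stays moved. The work goes in short steps, Python scripts to look and compute and a shell command to move; the robot and the scene stay as the last step left them, time stands still between calls to the robot, and variables do not carry over. Pictures are saved under pics/ and viewed, and the job is handed in when it is done.

```bash
ls; mkdir -p pics
python3 - <<'E'
from station import env
import cv2
s=env.state();print(s)
for n in("scene","top","wrist"):
    d=env.read_camera(n);cv2.imwrite(f"pics/a_{n}.png",d["img"])
    print(n,{k:(v.tolist() if hasattr(v,'tolist') else v) for k,v in d.items() if k!="img"})
E
```

```text
pics
{'t': 0.0, 'joints': array([ 1.12438790e+00,  3.51232738e-01,  1.65243261e+00,  3.08477616e-05,
        1.13911322e+00, -8.45937461e-02]), 'qvel': array([-3.30706459e-04,  1.33336038e-05,  4.09682299e-04,  7.72174244e-04,
        1.49827802e-03, -1.66235760e-03]), 'joint_torque': array([-7.42696975e-04, -4.97302437e+01, -2.85269719e+01,  6.99039758e-02,
        2.54349655e-02, -2.62852507e-05]), 'tool_pos': array([0.19447841, 0.51404729, 0.18270014]), 'tool_rot': array([ 1.79928503e-01,  9.83679512e-01, -5.68509300e-04, -1.69103049e-04]), 'force': array([-0.63847221,  0.18502555, -0.8950274 ]), 'wrist_torque': array([-0.02828544,  0.040953  ,  0.02359932]), 'width': 0.09267851764458301}
scene {'camera_matrix': [[413.06512530549645, 0.0, 314.2216007177468], [0.0, 413.06512530549645, 196.03851164473608], [0.0, 0.0, 1.0]], 'k1': -0.1008744428587647, 'rvec': [2.11536914790929, 1.426874568789692, -0.4849678208891936], 'tvec': [-0.3294098463099014, -0.3563511414055253, 1.5769091442384866]}
top {'camera_matrix': [[380.3019813922391, 0.0, 325.88268721767], [0.0, 380.3019813922391, 193.6308917270023], [0.0, 0.0, 1.0]], 'k1': -0.05837719233968295, 'rvec': [2.186837028953465, -2.13099524863555, 0.12880145811696125], 'tvec': [0.07848602179107811, 0.6107912085675342, 1.1272340407799402]}
wrist {'camera_matrix': [[318.0389885745112, 0.0, 315.88749320969873], [0.0, 318.0389885745112, 199.31794931397434], [0.0, 0.0, 1.0]], 'k1': -0.058018951462775824, 'hand_eye': [[0.00012871869125523998, -0.9584233456689015, -0.2853500900794082, 0.07927454288880234], [0.9999998710969137, -1.678542472928315e-05, 0.0005074686240694208, 0.00045351650173708347], [-0.000491159498961208, -0.2853501186175981, 0.9584232199645772, -0.20231031671534924], [0.0, 0.0, 0.0, 1.0]]}
```

View pics/a_scene.png

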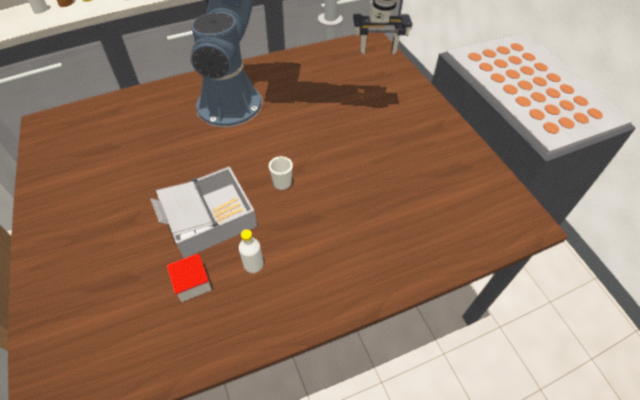

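View pics/a_top.png

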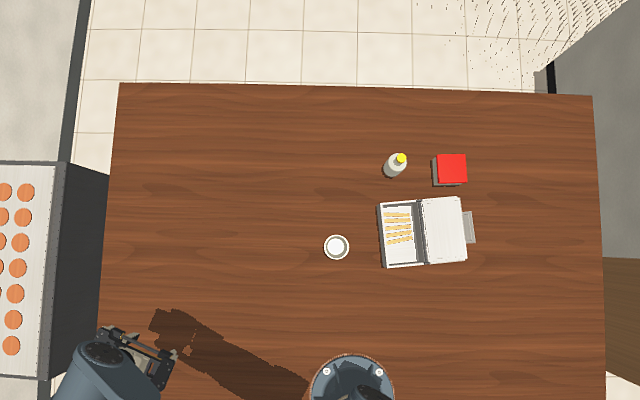

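View pics/a_wrist.png

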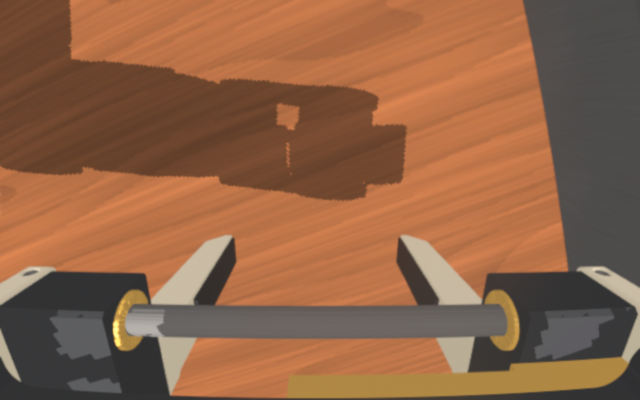

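The scene view shows the station at about (205,205) with the lid over its far side. The top view shows the station at (425,232), with the lid tab at (470,226), the forks at (398,228), the cup at (336,246), the bottle at (396,165) and the carton at (451,169). Next I'll zoom in.

Run:
```python
import cv2
a=cv2.imread("pics/a_top.png")[180:290,360:500];cv2.imwrite("pics/z_top.png",cv2.resize(a,None,fx=5.4,fy=5.4,interpolation=cv2.INTER_CUBIC))
a=cv2.imread("pics/a_scene.png")[155:265,140:280];cv2.imwrite("pics/z_scene.png",cv2.resize(a,None,fx=5.4,fy=5.4,interpolation=cv2.INTER_CUBIC))
```

```text
(no output)
```

View pics/z_top.png

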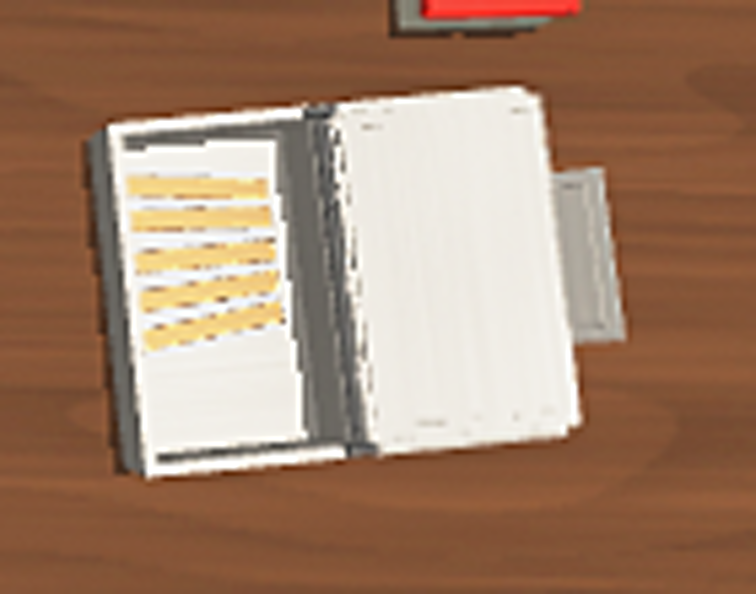

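View pics/z_scene.png

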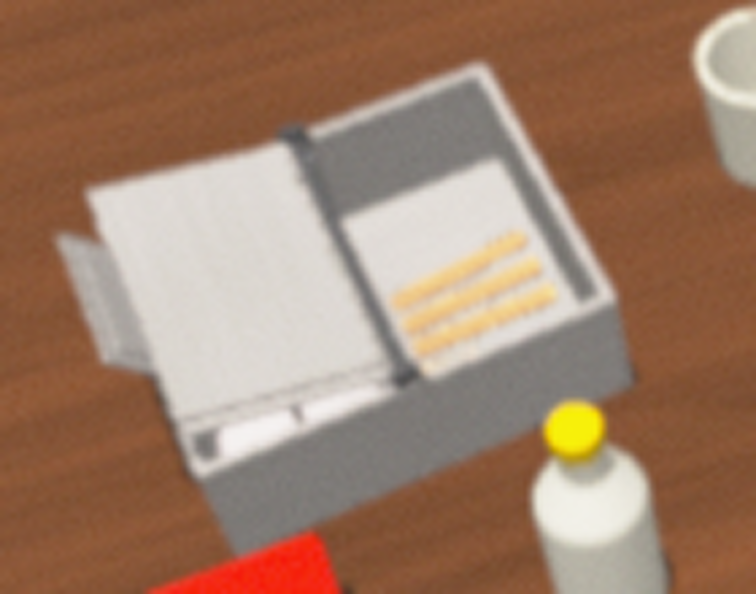

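The zoomed top view shows the left rim corners at zoom (107,123) and (147,475), the hinge ends at about (318,108) and (362,452), and the tab edge at (603,168) to (625,342). In the scene zoom the tab edge runs (60,235) to (103,360), so I can triangulate it.

```bash
cat > h.py <<'E'
import numpy as np,cv2
from station import env
def cam(n):
    d=env.read_camera(n);R=cv2.Rodrigues(np.array(d["rvec"]))[0];return d,R,np.array(d["tvec"])
def ray(c,p):
    d,R,t=c;K=np.array(d["camera_matrix"])
    q=cv2.undistortPoints(np.array([[p]],float),K,np.array([d["k1"],0,0,0.]))[0,0]
    return -R.T@t, R.T@np.array([q[0],q[1],1])
def onz(c,p,z):
    o,v=ray(c,p);return o+v*(z-o[2])/v[2]
def tri(c1,p1,c2,p2):
    o,v=ray(c1,p1);a,b=ray(c2,p2)
    s=np.linalg.lstsq(np.c_[v,-b],a-o,rcond=None)[0]
    x=o+v*s[0];y=a+b*s[1];return (x+y)/2,np.linalg.norm(x-y)
E
python3 - <<'E'
from h import *
np.set_printoptions(precision=4,suppress=True)
T=cam("top");S=cam("scene")
zt=lambda u,v:(360+u/5.4-.4,180+v/5.4-.4); zs=lambda u,v:(140+u/5.4-.4,155+v/5.4-.4)
L=[onz(T,zt(107,123),.082),onz(T,zt(147,475),.082)]
H=[onz(T,zt(318,108),.087),onz(T,zt(362,452),.087)]
SL=[onz(S,zs(613,297),.082),onz(S,zs(485,65),.082)]
SR=onz(S,zs(200,470),.082)
print("leftrim top",L,"scene",SL,"right far corner",SR);print("hinge",H, "scene",onz(S,zs(403,378),.087),onz(S,zs(293,133),.087))
for a,b in(((603,168),(103,360)),((625,342),(60,235))): print("tab",tri(T,zt(*a),S,zs(*b)))
for a,b in(((540,92),(182,415)),((578,432),(90,190))): print("lidcorner",tri(T,zt(*a),S,zs(*b)))
# bystanders
hs=cv2.cvtColor(T[0]["img"],cv2.COLOR_BGR2HSV)
for n,lo,hi,z in(("carton",(0,200,150),(8,255,255),.064),("cap",(24,150,150),(34,255,255),.16)):
    m=cv2.inRange(hs,lo,hi);k,_,st,ce=cv2.connectedComponentsWithStats(m);i=1+np.argmax(st[1:,4]);print(n,ce[i],onz(T,ce[i],z))
print("cup",onz(T,(336,247),.085))
E
```

```text
leftrim top [array([ 0.5813, -0.0636,  0.082 ]), array([ 0.393 , -0.0871,  0.082 ])] scene [array([ 0.5799, -0.0665,  0.082 ]), array([ 0.3955, -0.0871,  0.082 ])] right far corner [ 0.605  -0.2909  0.082 ]
hinge [array([ 0.5919, -0.1778,  0.087 ]), array([ 0.4078, -0.2013,  0.087 ])] scene [ 0.5924 -0.1818  0.087 ] [ 0.4088 -0.2005  0.087 ]
tab (array([ 0.5592, -0.3175,  0.1314]), np.float64(0.0008355372864682565))
tab (array([ 0.4693, -0.3276,  0.129 ]), np.float64(0.0010818308548737941))
lidcorner (array([ 0.5994, -0.2876,  0.1226]), np.float64(0.0005216802782495757))
lidcorner (array([ 0.4215, -0.312 ,  0.1033]), np.float64(0.0006129853405414992))
carton [455.434 164.956] [ 0.7032 -0.297   0.064 ]
cap [401.0323 157.2258] [ 0.7008 -0.1118  0.16  ]
cup [0.4483 0.0609 0.085 ]
```

The measurements agree: hinge mid is about (0.500, -0.190), station yaw about 1.69 and lid angle about 0.19. The tab edge middle is at (0.514, -0.3225, 0.130). I'll raise and turn the tool so its x lies along the station's +x, with the fingers shut.

```bash
python3 -m inch '[[0,0,-0.03,0.07],[0,0,-0.03,0.07],[0,0,-0.03,0.07],[0,0,-0.03,0.07],[0,0,-0.03,0.07]]' -1 20; python3 -m inch '[[0,0,0,0.07],[0,0,0,0.07],[0,0,0,0.053],[0,0,0,0]]'
cat >> h.py <<'E'
from scipy.spatial.transform import Rotation as Ro
def to(p):
    s=env.state();R=Ro.from_quat(s["tool_rot"]).as_matrix();p=np.array(p)
    print("t",s["t"],"pos",s["tool_pos"].round(4),"F",s["force"].round(1),"xang",np.arctan2(R[1,0],R[0,0]).round(3),"units",(R.T@(p-s["tool_pos"])/.5).round(3))
# station-frame target: a along +x_s from hinge, b along y_s, z
X=np.array([-.124,.992,0]);Y=np.array([-.992,-.124,0]);H0=np.array([.500,-.190,0])
def st(a,b,z): return H0+a*X+b*Y+np.array([0,0,z])
def where():
    s=env.state();r=s["tool_pos"]-H0;print("stn",(r@X).round(4),(r@Y).round(4),s["tool_pos"][2].round(4),"F_s",(s["force"]@X).round(1),(s["force"]@Y).round(1),s["force"][2].round(1),"t",round(s["t"],2))
E
python3 -c "
from h import *
to(st(-.17,0,.26));where()"
```

```text
t: 0.75
tool_pos: [0.1946, 0.5143, 0.2587]
tool_rot: [0.509, 0.861, -0.0, 0.0]
force: [-1.4, 0.2, 0.3]
width: 0.0575
t: 1.15
tool_pos: [0.1946, 0.5143, 0.2581]
tool_rot: [0.663, 0.749, -0.0, 0.0]
force: [-0.2, 0.1, 0.5]
width: 0.0257
t 1.15 pos [0.1946 0.5143 0.2581] F [-0.2  0.1  0.5] xang 1.692 units [-1.812  0.436 -0.003]
stn 0.7365 0.2156 0.2581 F_s 0.1 0.2 0.5 t 1.15
```

```bash
R='x'; python3 -m inch '[[-0.09,0.022,0,0],[-0.09,0.022,0,0],[-0.09,0.022,0,0],[-0.09,0.022,0,0],[-0.09,0.022,0,0]]'|tail -3; python3 -m inch '[[-0.09,0.022,0,0],[-0.09,0.022,0,0],[-0.09,0.022,0,0],[-0.09,0.022,0,0],[-0.09,0.022,0,0]]' |tail -3
python3 -m inch '[[-0.09,0.022,0,0],[-0.09,0.022,0,0],[-0.09,0.022,0,0],[-0.09,0.022,0,0],[-0.09,0.022,0,0]]'|tail -3; python3 -m inch '[[-0.09,0.022,0,0],[-0.09,0.022,0,0],[-0.09,0.022,0,0],[-0.09,0.022,0,0],[0,0,0,0]]'|tail -3
python3 -c "
from h import *
to(st(-.17,0,.115));where()"
```

```text
tool_rot: [0.661, 0.751, 0.0, 0.0]
force: [1.3, 0.4, 0.1]
width: 0.0002
tool_rot: [0.661, 0.75, 0.0, 0.0]
force: [1.9, 0.7, 0.2]
width: 0.0004
tool_rot: [0.661, 0.75, 0.0, 0.0]
force: [1.3, -0.4, 0.4]
width: 0.0001
tool_rot: [0.662, 0.749, -0.0, -0.0]
force: [1.0, -0.1, -1.1]
width: 0.0004
t 3.15 pos [ 0.5075 -0.3125  0.2568] F [ 1.  -0.1 -1.1] xang 1.694 units [-0.095  0.016  0.284]
stn -0.1225 0.0078 0.2568 F_s -0.2 -1.0 -1.1 t 3.15
```

```bash
python3 -m inch '[[-0.06,0.008,0,0],[-0.05,0.008,0,0],[0,0,0.08,0],[0,0,0.08,0],[0,0,0.06,0]]'; python3 -m inch '[[0,0,0.05,0],[0,0,0,0]]'
python3 - <<'E'
from h import *
to(st(-.17,0,.115));where()
cv2.imwrite("pics/b_w.png",env.read_camera("wrist")["img"])
a=env.read_camera("scene")["img"][125:265,110:280];cv2.imwrite("pics/b_s.png",cv2.resize(a,None,fx=4,fy=4))
E
```

```text
t: 3.65
tool_pos: [0.5209, -0.3612, 0.1459]
tool_rot: [0.661, 0.75, 0.0, -0.001]
force: [0.4, 0.5, -0.0]
width: 0.0005
t: 3.85
tool_pos: [0.52, -0.3604, 0.12]
tool_rot: [0.661, 0.75, -0.0, -0.003]
force: [-0.3, -0.0, 0.7]
width: 0.0005
t 3.85 pos [ 0.52   -0.3604  0.12  ] F [-0.3 -0.   0.7] xang 1.697 units [0.003 0.003 0.01 ]
stn -0.1715 0.0012 0.12 F_s 0.0 0.3 0.7 t 3.85
```

View pics/b_w.png

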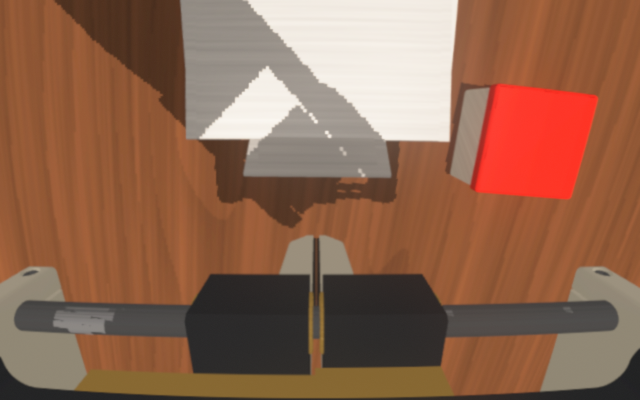

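View pics/b_s.png

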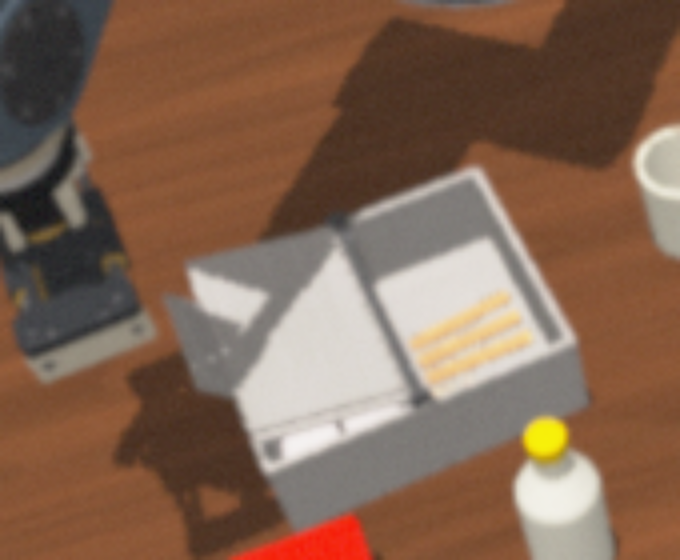

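The wrist view shows the tab centred ahead of the shut fingers at about (318,160), and the carton is clear at (535,140). Now I'll ease in under the tab edge.

```bash
python3 -m inch '[[0.02,0,0.012,0],[0.022,0,0,0],[0.012,0,0,0],[0.012,0,-0.006,0],[0,0,0,0]]'
python3 -c "
from h import *
where()"
```

```text
t: 4.45
tool_pos: [0.518, -0.3288, 0.1212]
tool_rot: [0.662, 0.749, 0.0, 0.001]
force: [-0.7, 0.2, 0.2]
width: 0.0006
stn -0.1399 -0.0006 0.1212 F_s 0.3 0.6 0.2 t 4.45
```

```bash
python3 -m inch '[[0,0,0.01,0],[0.01,0,0,0],[0.01,0,0,0],[0,0,0,0]]'
python3 - <<'E'
from h import *
where()
a=env.read_camera("scene")["img"][125:265,110:280];cv2.imwrite("pics/c_s.png",cv2.resize(a,None,fx=4,fy=4))
E
```

```text
t: 4.85
tool_pos: [0.5163, -0.3188, 0.1151]
tool_rot: [0.662, 0.749, 0.0, -0.0]
force: [-0.0, 0.8, 0.0]
width: 0.0004
stn -0.1298 -0.0002 0.1151 F_s 0.8 -0.1 0.0 t 4.85
```

View pics/c_s.png

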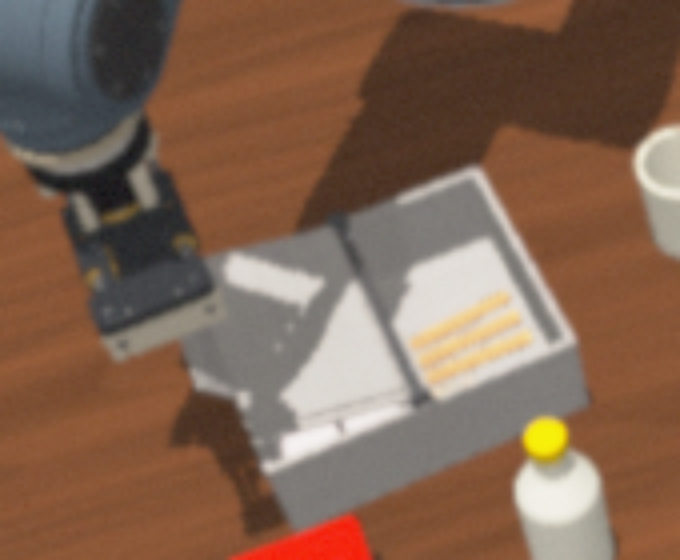

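Run:
```python
from h import *
cv2.imwrite("pics/c_w.png",env.read_camera("wrist")["img"])
a=env.read_camera("top")["img"][180:290,360:500];cv2.imwrite("pics/c_t.png",cv2.resize(a,None,fx=5.4,fy=5.4,interpolation=cv2.INTER_CUBIC))
```

```text
(no output)
```

View pics/c_w.png

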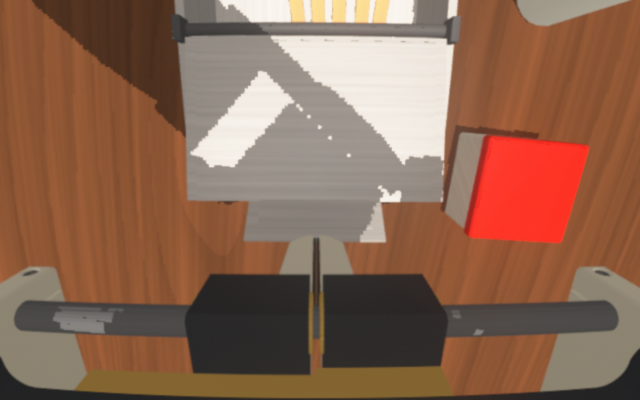

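View pics/c_t.png

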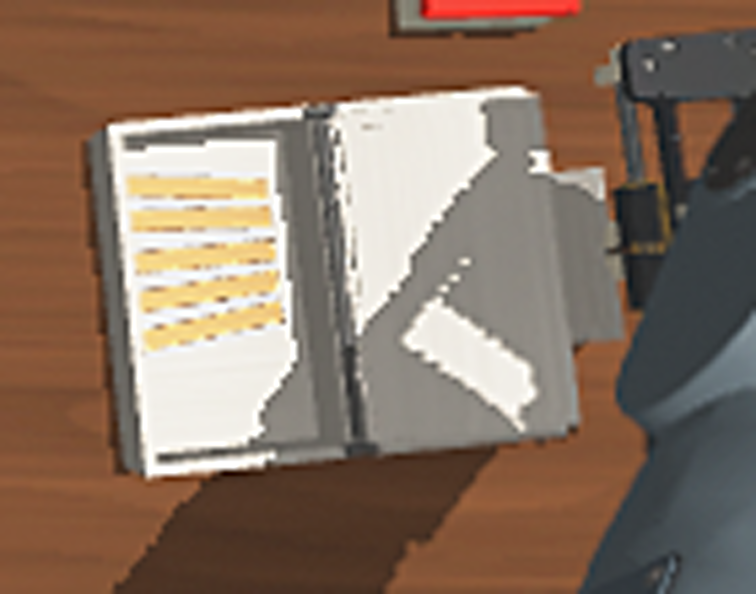

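The tips sit just under the tab edge: at (316,238) in the wrist view, with the tab edge at row 241. The lid hasn't moved yet. Next I'll lift along the arc.

```bash
python3 -m inch '[[0.006,0,-0.012,0],[0.007,0,-0.02,0],[0.008,0,-0.02,0],[0.009,0,-0.02,0],[0,0,0,0]]'
python3 - <<'E'
from h import *
where()
cv2.imwrite("pics/d_w.png",env.read_camera("wrist")["img"])
a=env.read_camera("scene")["img"][125:265,110:280];cv2.imwrite("pics/d_s.png",cv2.resize(a,None,fx=4,fy=4))
E
```

```text
t: 5.5
tool_pos: [0.5153, -0.3044, 0.1533]
tool_rot: [0.662, 0.749, 0.0, 0.001]
force: [-0.7, -0.6, 0.2]
width: 0.0003
stn -0.1154 -0.0009 0.1533 F_s -0.5 0.8 0.2 t 5.5
```

View pics/d_w.png

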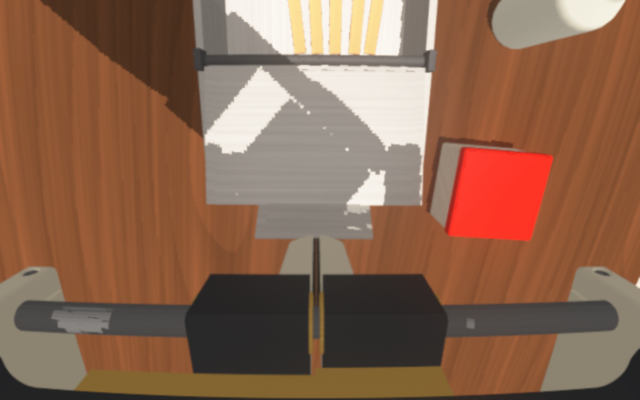

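View pics/d_s.png

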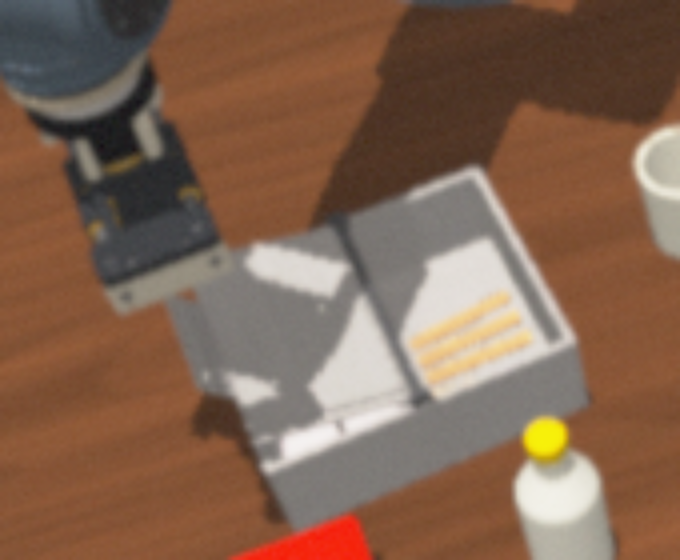

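Run:
```python
from h import *
def proj(c,p):
    d,R,t=c;return cv2.projectPoints(np.array([p],float),np.array(d["rvec"]),np.array(d["tvec"]),np.array(d["camera_matrix"]),np.array([d["k1"],0,0,0.]))[0].ravel()
T=cam("top");S=cam("scene")
s=env.state();p=s["tool_pos"]
print("top zoom",(proj(T,p)-[360,180])*5.4,"scene x4",(proj(S,p)-[110,125])*4)
d=env.read_camera("wrist");M=np.linalg.inv(np.array(d["hand_eye"]))
for z in(0,-.019,):
  for x in (-.0075,.0075):
    q=M@[x,0,z,1];print("wrist tcp",x,z,cv2.projectPoints(q[None,:3],np.zeros(3),np.zeros(3),np.array(d["camera_matrix"]),np.array([d["k1"],0,0,0.]))[0].ravel())
# where is the tab edge middle ray: at wrist (316,238) vs. heights
Rt=Ro.from_quat(s["tool_rot"]).as_matrix();He=np.array(d["hand_eye"])
for px in((256,238),(373,238),(200,60),(430,60)):
  u=cv2.undistortPoints(np.array([[px]],float),np.array(d["camera_matrix"]),np.array([d["k1"],0,0,0.]))[0,0]
  v=Rt@(He[:3,:3]@[u[0],u[1],1]);o=p+Rt@He[:3,3]
  for z in(.087,.11,.13,.15):
    w=o+v*(z-o[2])/v[2]-H0;print(px,z,(w@X).round(4),(w@Y).round(4))
a=T[0]["img"][180:290,360:500];cv2.imwrite("pics/d_t.png",cv2.resize(a,None,fx=5.4,fy=5.4,interpolation=cv2.INTER_CUBIC))
```

```text
top zoom [592.50225764 250.14932487] scene x4 [195.47808403 311.74289847]
wrist tcp -0.0075 0 [315.0300925  237.20640708]
wrist tcp 0.0075 0 [315.01527567 216.68233984]
wrist tcp -0.0075 -0.019 [314.93936641 249.2008389 ]
wrist tcp 0.0075 -0.019 [314.92086067 227.06407389]
(256, 238) 0.087 -0.1512 0.0539
(256, 238) 0.11 -0.1412 0.0491
(256, 238) 0.13 -0.1325 0.045
(256, 238) 0.15 -0.1238 0.0409
(373, 238) 0.087 -0.1513 -0.0524
(373, 238) 0.11 -0.1413 -0.048
(373, 238) 0.13 -0.1326 -0.0441
(373, 238) 0.15 -0.1239 -0.0402
(200, 60) 0.087 -0.0002 0.0904
(200, 60) 0.11 -0.0033 0.0825
(200, 60) 0.13 -0.0059 0.0756
(200, 60) 0.15 -0.0086 0.0688
(430, 60) 0.087 -0.0005 -0.0904
(430, 60) 0.11 -0.0035 -0.0827
(430, 60) 0.13 -0.0062 -0.0759
(430, 60) 0.15 -0.0088 -0.0692
```

View pics/d_t.png

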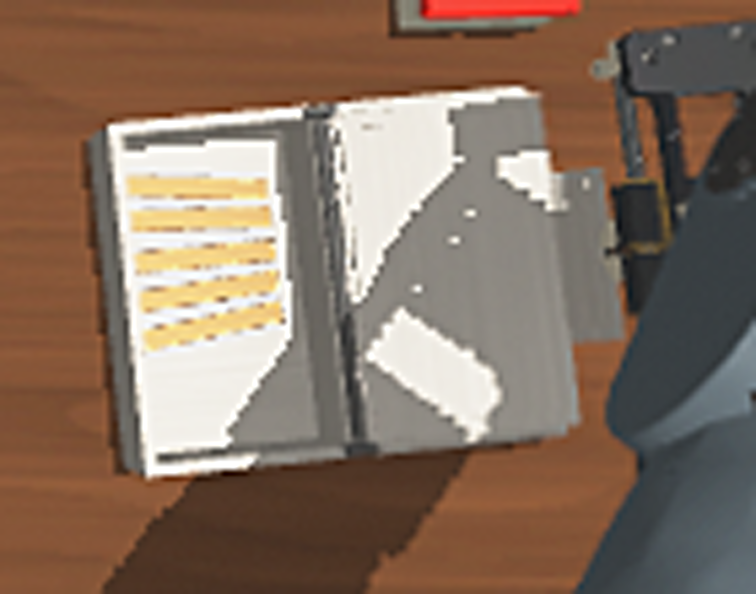

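Run:
```python
from h import *
S=cam("scene");d=S[0]
pr=lambda p:cv2.projectPoints(np.array([p],float),np.array(d["rvec"]),np.array(d["tvec"]),np.array(d["camera_matrix"]),np.array([d["k1"],0,0,0.]))[0].ravel()
p=np.array([.1945,.5141,.1827]);y=np.array([.354,.935,0])
for dz in(0,.019,.037):
  for e in(-.0463,.0463,-.064,.064): print(dz,e,pr(p+e*y+[0,0,dz]).round(1))
a=cv2.imread("pics/a_scene.png")[0:80,330:440];cv2.imwrite("pics/z_f.png",cv2.resize(a,None,fx=7,fy=7,interpolation=cv2.INTER_CUBIC))
```

```text
0 -0.0463 [363.6  61.1]
0 0.0463 [389.5  61. ]
0 -0.064 [358.6  61.1]
0 0.064 [394.5  61.1]
0.019 -0.0463 [364.1  56.4]
0.019 0.0463 [390.3  56.4]
0.019 -0.064 [359.   56.4]
0.019 0.064 [395.3  56.4]
0.037 -0.0463 [364.5  52. ]
0.037 0.0463 [391.  52.]
0.037 -0.064 [359.4  52. ]
0.037 0.064 [396.  52.]
```

View pics/z_f.png

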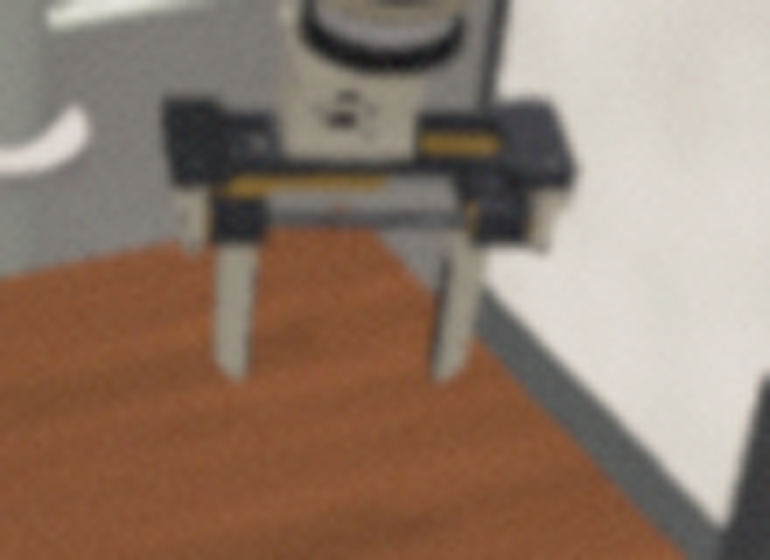

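The tab edge is where I measured it, at a=-0.1325 and z=0.13 in both views, and the lid hasn't moved. The wrist and scene pictures both show the visible fingertips about 33 mm short of the reported TCP, so the fingers passed above the tab. I'll back off, go lower and push from outside.

```bash
python3 -m inch '[[-0.06,0,0,0],[-0.06,0,0,0],[0,0,0.06,0],[0,0,0.07,0],[0,0,0.03,0]]'; python3 -m inch '[[0,0,0,0]]' | tail -2
python3 - <<'E'
from h import *
where()
cv2.imwrite("pics/e_w.png",env.read_camera("wrist")["img"])
a=env.read_camera("scene")["img"][125:265,110:280];cv2.imwrite("pics/e_s.png",cv2.resize(a,None,fx=4,fy=4))
E
```

```text
t: 6.3
tool_pos: [0.5204, -0.3632, 0.0679]
tool_rot: [0.662, 0.749, -0.0, -0.002]
force: [-0.6, 0.7, 0.1]
width: 0.0002
force: [-0.5, 0.2, -0.3]
width: 0.0006
stn -0.1745 0.0008 0.0691 F_s 0.3 0.5 -0.3 t 6.4
```

View pics/e_w.png

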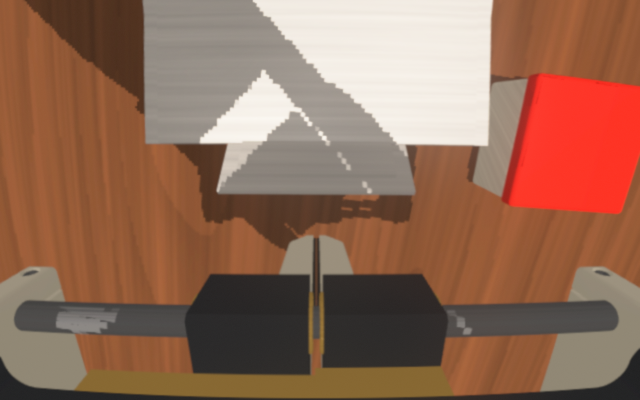

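View pics/e_s.png

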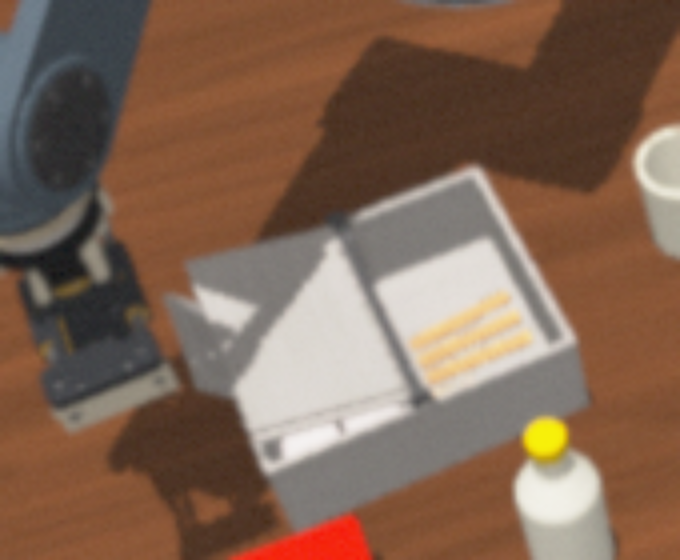

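```bash
python3 -m inch '[[0.03,0,-0.01,0],[0.022,0,-0.01,0],[0.01,0,0,0],[0.01,0,0,0],[0,0,0,0]]'
python3 - <<'E'
from h import *
where()
cv2.imwrite("pics/f_w.png",env.read_camera("wrist")["img"])
E
```

```text
t: 7.0
tool_pos: [0.5188, -0.3313, 0.0837]
tool_rot: [0.662, 0.75, -0.001, 0.004]
force: [-1.2, -15.0, 5.2]
width: 0.0005
stn -0.1425 -0.0011 0.0837 F_s -14.7 3.0 5.2 t 7.0
```

View pics/f_w.png

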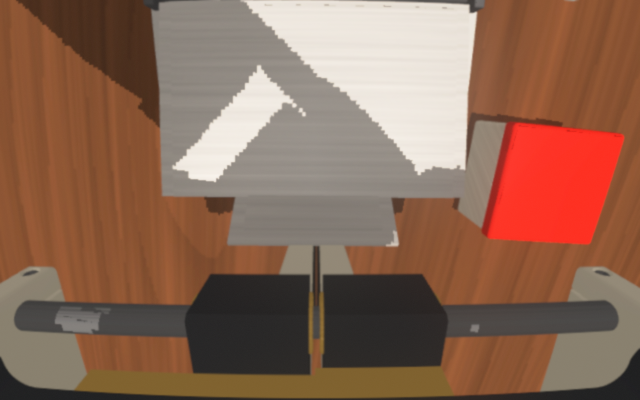

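```bash
python3 -m inch '[[0,0,-0.01,0]]'; python3 -m inch '[[0.002,0,-0.01,0]]';python3 -m inch '[[0.002,0,-0.01,0]]'
python3 - <<'E'
from h import *
where()
cv2.imwrite("pics/g_w.png",env.read_camera("wrist")["img"])
a=env.read_camera("scene")["img"][125:265,110:280];cv2.imwrite("pics/g_s.png",cv2.resize(a,None,fx=4,fy=4))
E
```

```text
t: 7.15
tool_pos: [0.5184, -0.3302, 0.0875]
tool_rot: [0.662, 0.749, -0.001, 0.003]
force: [2.8, -4.9, -1.0]
width: 0.0001
t: 7.25
tool_pos: [0.5181, -0.3283, 0.0923]
tool_rot: [0.662, 0.749, -0.0, 0.002]
force: [2.5, -3.3, -0.9]
width: 0.0004
t: 7.35
tool_pos: [0.5175, -0.3266, 0.0969]
tool_rot: [0.662, 0.749, -0.0, 0.001]
force: [0.8, -3.2, -1.8]
width: 0.0001
stn -0.1377 -0.0004 0.0969 F_s -3.3 -0.4 -1.8 t 7.35
```

View pics/g_w.png

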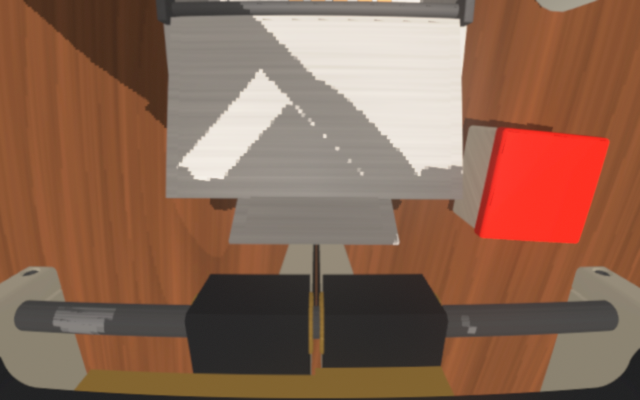

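View pics/g_s.png

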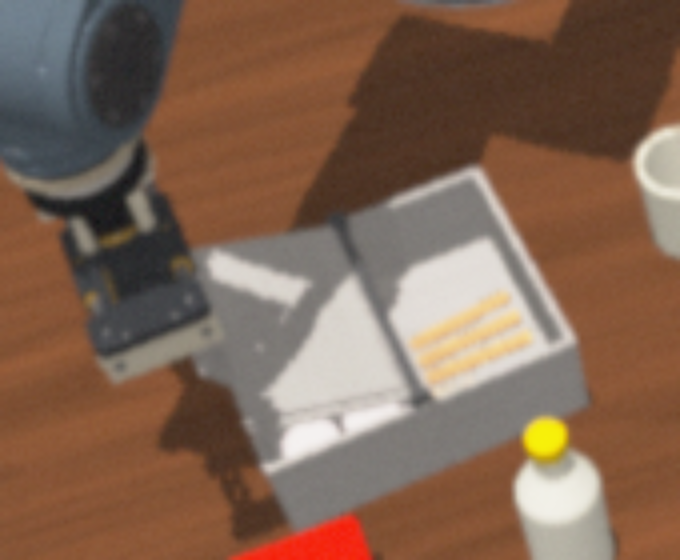

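The lid is rising, with about 3 N at the tab. I'll continue with more inward motion so the tips stay below the edge.

```bash
python3 -m inch '[[0.008,0,-0.012,0],[0.008,0,-0.014,0]]'; python3 -m inch '[[0.01,0,-0.018,0],[0.01,0,-0.018,0]]'
python3 - <<'E'
from h import *
where()
cv2.imwrite("pics/h_w.png",env.read_camera("wrist")["img"])
a=env.read_camera("scene")["img"][125:265,110:280];cv2.imwrite("pics/h_s.png",cv2.resize(a,None,fx=4,fy=4))
E
```

```text
t: 7.65
tool_pos: [0.5168, -0.3197, 0.11]
tool_rot: [0.662, 0.749, -0.001, 0.002]
force: [1.7, -7.8, 1.3]
width: 0.0002
t: 7.85
tool_pos: [0.5149, -0.3083, 0.1275]
tool_rot: [0.662, 0.749, -0.0, -0.0]
force: [-0.6, -2.8, -2.2]
width: 0.0004
stn -0.1192 -0.0001 0.1275 F_s -2.7 0.9 -2.2 t 7.85
```

View pics/h_w.png

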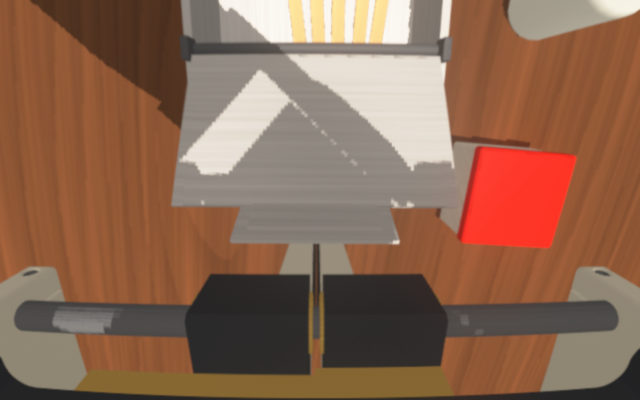

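View pics/h_s.png

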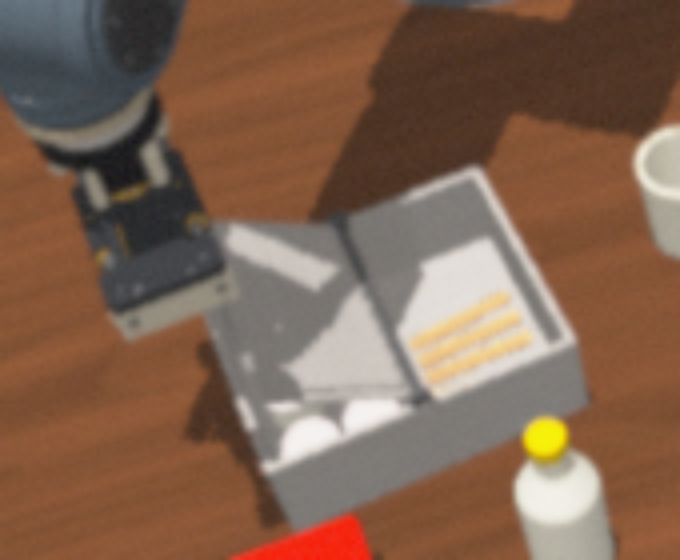

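```bash
python3 -m inch '[[0.013,0,-0.012,0],[0.013,0,-0.01,0],[0.013,0,-0.01,0]]'; python3 -m inch '[[0.014,0,-0.008,0],[0.014,0,-0.008,0],[0.012,0,-0.006,0]]'
python3 - <<'E'
from h import *
where()
cv2.imwrite("pics/i_w.png",env.read_camera("wrist")["img"])
a=env.read_camera("scene")["img"][125:265,110:280];cv2.imwrite("pics/i_s.png",cv2.resize(a,None,fx=4,fy=4))
E
```

```text
t: 8.25
tool_pos: [0.5134, -0.291, 0.1446]
tool_rot: [0.662, 0.749, -0.001, 0.002]
force: [1.5, -9.3, 6.6]
width: 0.0006
t: 8.55
tool_pos: [0.5106, -0.27, 0.1551]
tool_rot: [0.662, 0.749, -0.0, 0.001]
force: [1.2, -6.5, 5.5]
width: 0.0006
stn -0.0807 -0.0006 0.1551 F_s -6.6 -0.4 5.5 t 8.55
```

View pics/i_w.png

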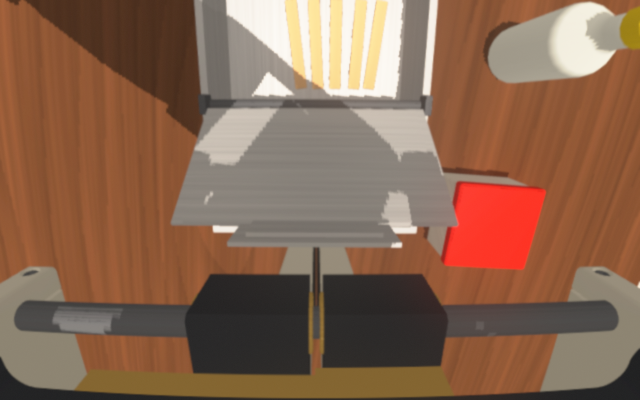

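View pics/i_s.png

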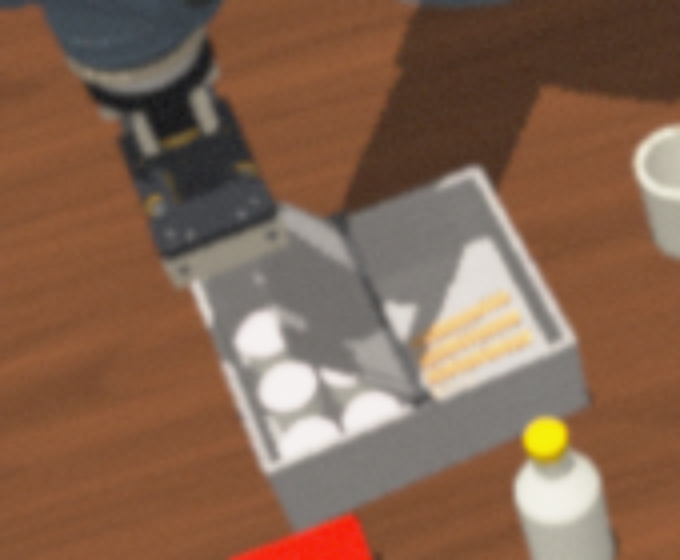

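The lid is at about 0.87 rad and the tips are still behind the tab, so I'll push on through upright.

```bash
python3 -m inch '[[0.018,0,-0.006,0],[0.018,0,-0.006,0],[0.018,0,-0.005,0],[0.018,0,-0.005,0]]'; python3 -m inch '[[0.018,0,-0.003,0],[0.018,0,-0.002,0],[0.018,0,0,0],[0.018,0,0,0]]'
python3 - <<'E'
from h import *
where()
cv2.imwrite("pics/j_w.png",env.read_camera("wrist")["img"])
a=env.read_camera("scene")["img"][125:265,110:280];cv2.imwrite("pics/j_s.png",cv2.resize(a,None,fx=4,fy=4))
E
```

```text
t: 9.05
tool_pos: [0.5062, -0.2341, 0.1659]
tool_rot: [0.662, 0.749, -0.0, 0.001]
force: [1.0, -6.3, 8.0]
width: 0.0004
t: 9.45
tool_pos: [0.5019, -0.1978, 0.1684]
tool_rot: [0.662, 0.749, 0.0, 0.001]
force: [1.2, -1.6, 8.7]
width: 0.0005
stn -0.008 -0.0009 0.1684 F_s -1.7 -1.0 8.7 t 9.45
```

View pics/j_w.png

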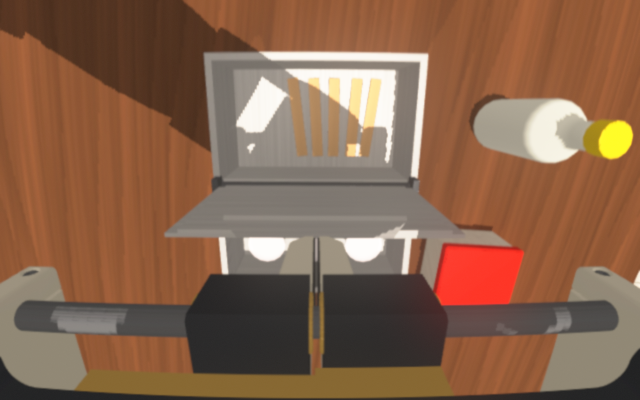

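View pics/j_s.png

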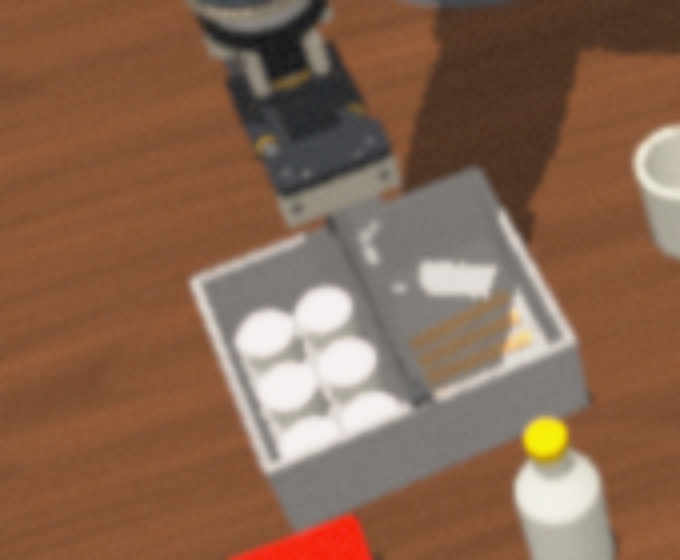

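The lid is nearly upright and the wrist view shows its tab edge at row 236, while the bystanders haven't moved. I'll carry it over and down the other side.

```bash
python3 -m inch '[[0.018,0,0.002,0],[0.02,0,0.003,0],[0.02,0,0.005,0],[0.02,0,0.006,0]]'; python3 -m inch '[[0.02,0,0.01,0],[0.02,0,0.012,0],[0.018,0,0.014,0]]'
python3 - <<'E'
from h import *
where()
cv2.imwrite("pics/k_w.png",env.read_camera("wrist")["img"])
a=env.read_camera("scene")["img"][125:265,110:280];cv2.imwrite("pics/k_s.png",cv2.resize(a,None,fx=4,fy=4))
E
```

```text
t: 9.95
tool_pos: [0.4968, -0.1585, 0.1599]
tool_rot: [0.662, 0.749, 0.0, 0.0]
force: [1.9, 0.4, 4.8]
width: 0.0004
t: 10.25
tool_pos: [0.4928, -0.1296, 0.1413]
tool_rot: [0.662, 0.749, 0.0, -0.0]
force: [1.5, 0.0, 1.3]
width: 0.0008
stn 0.0608 -0.0004 0.1413 F_s -0.2 -1.5 1.3 t 10.25
```

View pics/k_w.png

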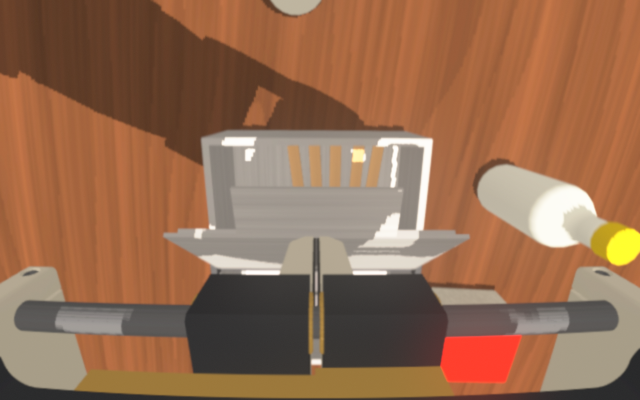

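View pics/k_s.png

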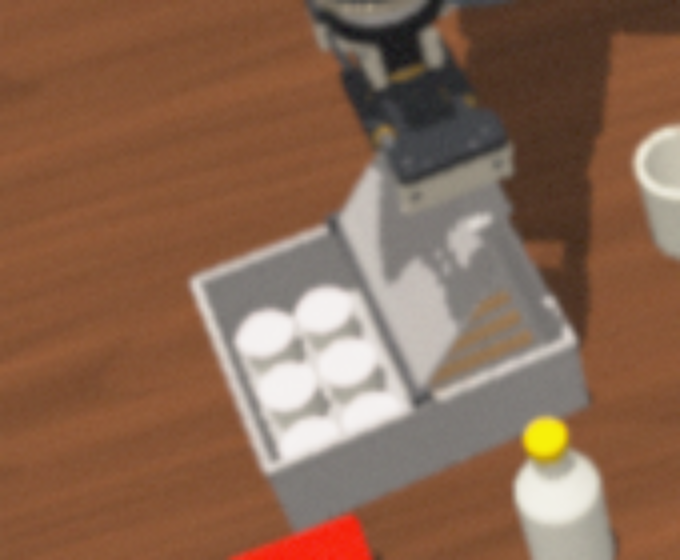

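The lid is past upright at about 2.2 rad, with the tips on its underside, which now faces up. I'll press it on down.

```bash
python3 -m inch '[[0.018,0,0.016,0],[0.018,0,0.018,0],[0.014,0,0.02,0],[0.01,0,0.022,0]]'; python3 -m inch '[[0.006,0,0.024,0],[0.002,0,0.024,0],[0,0,0.02,0]]'
python3 - <<'E'
from h import *
where()
cv2.imwrite("pics/l_w.png",env.read_camera("wrist")["img"])
a=env.read_camera("scene")["img"][125:265,110:280];cv2.imwrite("pics/l_s.png",cv2.resize(a,None,fx=4,fy=4))
E
```

```text
t: 10.75
tool_pos: [0.4891, -0.0998, 0.1028]
tool_rot: [0.662, 0.749, -0.0, -0.0]
force: [-0.6, 0.2, 0.6]
width: 0.0002
t: 11.05
tool_pos: [0.4885, -0.0965, 0.0684]
tool_rot: [0.662, 0.749, -0.0, -0.0]
force: [-0.2, 0.5, 1.7]
width: 0.0006
stn 0.0942 -0.0002 0.0684 F_s 0.5 0.1 1.7 t 11.05
```

View pics/l_w.png

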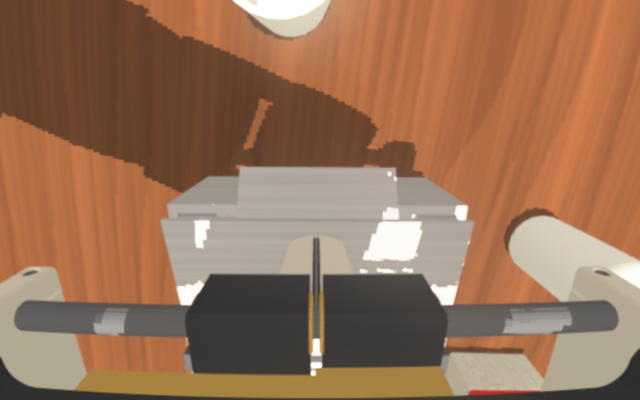

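View pics/l_s.png

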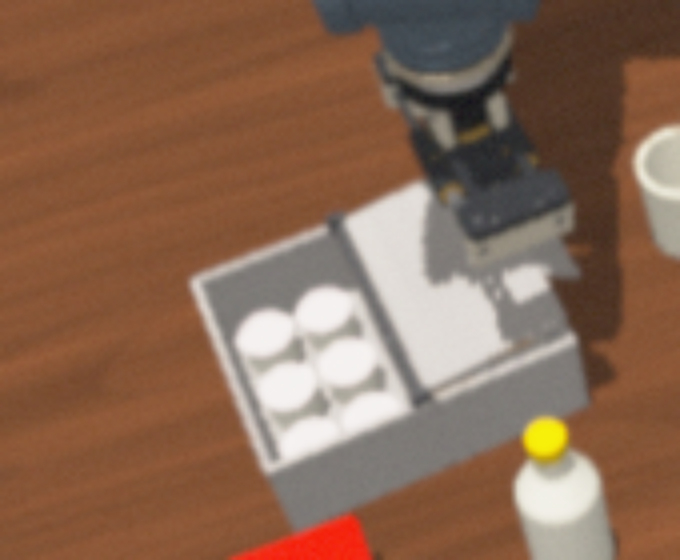

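Almost flat now. I'll keep pressing down until the stop pushes back.

```bash
python3 -m inch '[[0,0,0.014,0],[0,0,0.012,0]]'|grep -E "pos|force"; python3 -m inch '[[0,0,0.008,0],[0,0,0,0]]'|grep -E "pos|force"
```

```text
tool_pos: [0.4891, -0.0968, 0.0565]
force: [0.5, 0.6, 0.5]
tool_pos: [0.4889, -0.0967, 0.0526]
force: [-0.5, -0.2, 0.3]
```

```bash
for i in 1; do python3 -m inch '[[0,0,0.004,0],[0,0,0,0]]'|grep -E "pos|force"; done; python3 -m inch '[[0,0,0.004,0],[0,0,0,0]]'|grep -E "pos|force"
python3 - <<'E'
from h import *
where()
cv2.imwrite("pics/m_w.png",env.read_camera("wrist")["img"])
a=env.read_camera("scene")["img"][125:265,110:280];cv2.imwrite("pics/m_s.png",cv2.resize(a,None,fx=4,fy=4))
E
```

```text
tool_pos: [0.4891, -0.0968, 0.0522]
force: [-8.0, 1.8, 22.7]
tool_pos: [0.4892, -0.0968, 0.0519]
force: [-16.6, 4.0, 47.7]
stn 0.0938 -0.0008 0.0519 F_s 6.0 16.0 47.7 t 11.95
```

View pics/m_w.png

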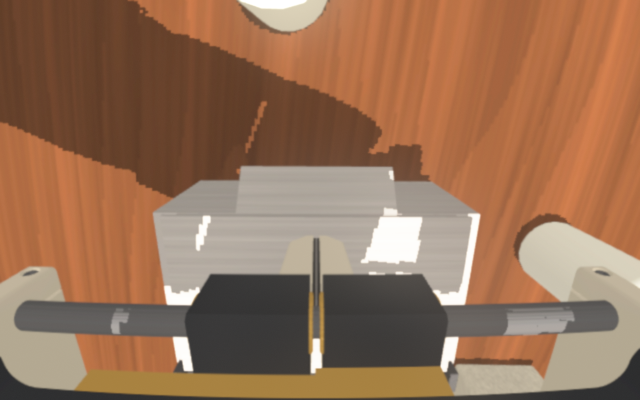

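View pics/m_s.png

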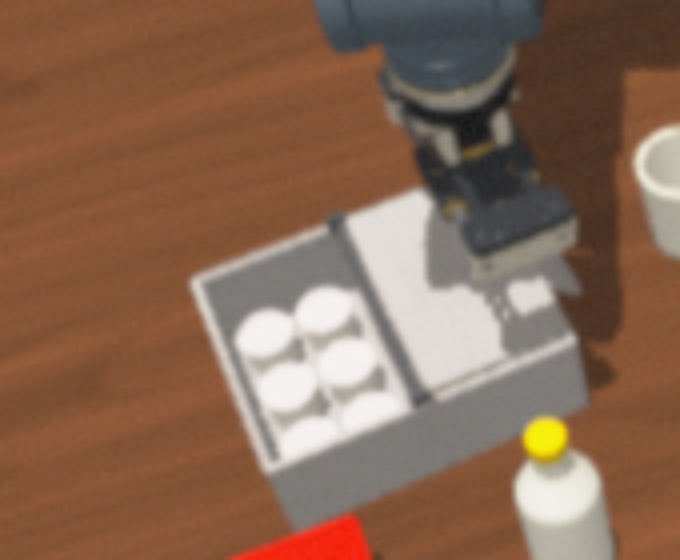

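The stop is firm at 48 N, and the tips are at about 0.087 m, which is the flat lid's top face. I'll lift straight off and check.

```bash
python3 -m inch '[[0,0,-0.01,0],[0,0,-0.03,0],[0,0,-0.06,0],[0,0,-0.08,0],[0,0,-0.08,0]]'|grep -E "pos|force";python3 -m inch '[[-0.09,0,-0.05,0],[-0.09,0,-0.05,0],[-0.09,0,0,0],[-0.09,0,0,0],[-0.09,0,0,0]]'|grep -E "pos|force"; python3 -m inch '[[0,0,0,0],[0,0,0,0],[0,0,0,0]]'|grep -E "pos|force"
python3 - <<'E'
from h import *
T=cam("top");S=cam("scene")
hs=cv2.cvtColor(T[0]["img"],cv2.COLOR_BGR2HSV)
for n,lo,hi,z in(("carton",(0,200,150),(8,255,255),.064),("cap",(24,150,150),(34,255,255),.16)):
    m=cv2.inRange(hs,lo,hi);k,_,st,ce=cv2.connectedComponentsWithStats(m);i=1+np.argmax(st[1:,4]);print(n,ce[i],onz(T,ce[i],z))
for c,n,(y,x) in((T,"t",(180,320)),(S,"s",(150,140))):
    a=c[0]["img"][y:y+110,x:x+140];cv2.imwrite(f"pics/n_{n}.png",cv2.resize(a,None,fx=5.4,fy=5.4,interpolation=cv2.INTER_CUBIC))
E
```

```text
tool_pos: [0.4884, -0.0966, 0.1799]
force: [0.2, -0.4, -0.1]
tool_pos: [0.516, -0.3193, 0.2273]
force: [1.1, -0.2, 0.3]
tool_pos: [0.516, -0.3165, 0.2272]
force: [-0.5, -0.4, 0.7]
carton [455.384375 164.915625] [ 0.70330521 -0.29688564  0.064     ]
cap [401.03225806 157.22580645] [ 0.70077532 -0.11181948  0.16      ]
```

View pics/n_t.png

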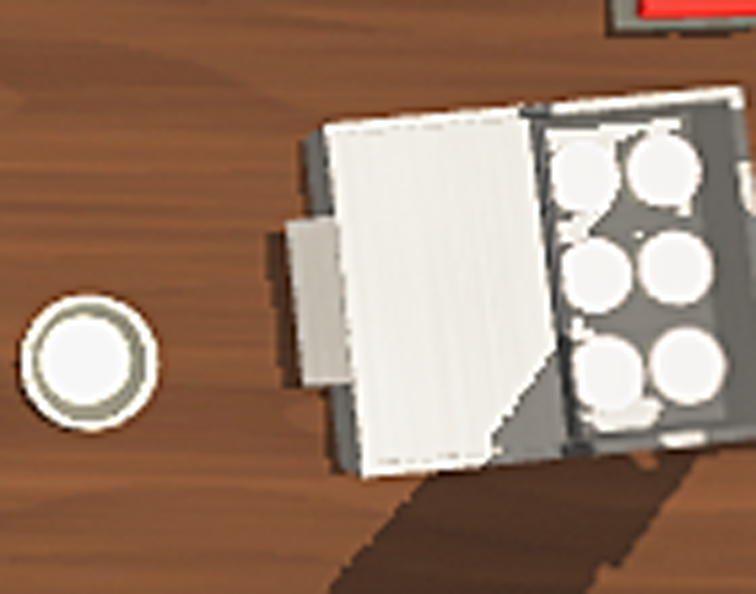

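View pics/n_s.png

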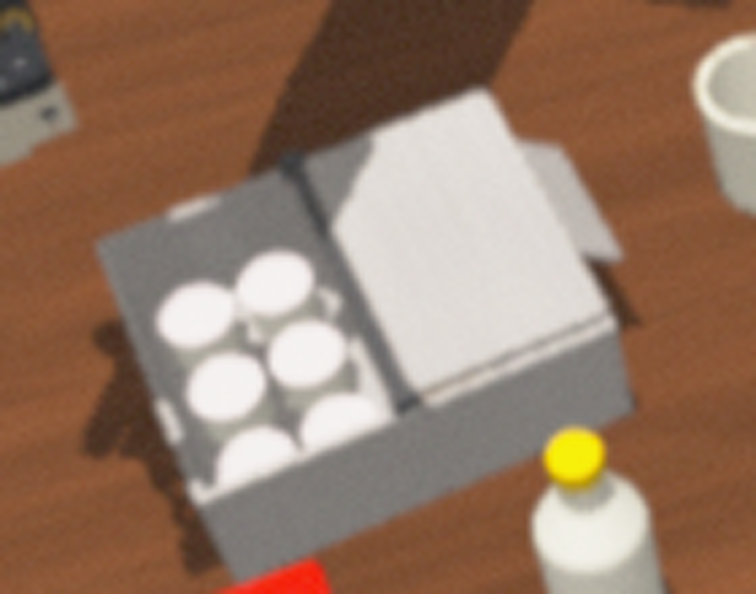

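Both views show the lid flat on the left pan, with its tab hanging outside the wall at top zoom (310,300) and the pots open. The carton and cap centroids haven't moved, and the cup is still at (336.7,247).

```bash
python3 -c "
from station import env
print(env.hand_in())"
```

```text
the job is handed in; nothing more can be done
None
```

The lid lies flat on the left pan and the six pots are open. I pushed it up by the edge of its tab with the shut fingertips, over the hinge, and pressed it down to its stop. I then raised the arm clear and handed in; the hand-in reports no verdict.

**Last checks:**
- **Lid:** pressing down met a firm stop at about 48 N, with the fingertips at 0.087 m, the height of the flat lid's top face. After I let go, both views still showed it flat. I did not measure the final lid angle directly.
- **Bystanders:** the carton and bottle cap are within 0.1 mm of where they started, and the cup is within about 1 pixel.
- **Robot:** the arm touched nothing at hand-in, and the job took about 14 s of the 48 s allowed.

**What disagreed:** the pictures showed the fingertips ending about 33–35 mm short of the reported TCP. Because of this, my first try passed over the tab without touching it. I corrected the height and the second try worked. The first contact of that second try peaked at about 15 N, and the push force stayed below about 12 N from there until the lid met its stop.

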